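# Set the make-up table tripod's sprung leg to its mark and close the cam lever

### The job

Grip the upright sprung leg of the small table tripod and push it down into its clamp until the dark ring mark on the leg just sits on top of the clamp; only then, still holding the leg at the mark, swing the clamp's upright cam lever counter-clockwise (seen from above) fully closed, until it will go no farther at its stop lug. The leg would spring up if let go, so finish while still holding it with the fingers, at its mark and with the lever closed. Do not knock about the make-up things standing around the tripod.

Things in the scene. Friction and masses are not known exactly. Their poses are not given: they have to be found in the camera images.
- clamp_top (a point): Centre of the top of the black clamp (48 mm across, top at 110 mm height) of a small grey three-legged table tripod fixed to the table, on the leg's vertical axis; z up, x and y turn with the tripod. The lever ring forms the clamp's round top, 46 mm across. The splayed feet reach 121 mm from the axis and stay below 66 mm height.
- leg_top (a point): Top of the leg, on its vertical axis: a round aluminium tube 26 mm across rising out of the clamp, ending in a steel stub 16 mm across, 12 mm long. The lower edge of its dark ring mark (3 mm tall) is 62 mm below this point: at the mark this point is 62 mm above the clamp's top. Grip the plain tube, from the mark to 50 mm above it.
- leg: The same aluminium leg; origin on its axis at the lower edge of the dark ring mark, z up. It turns freely about its own axis in the clamp, up to 3 rad either way, so a hand that grips it can turn with it.
- leg_slide (a joint): Height of the leg's ring mark above the clamp's top, in m: 0 = at the mark, 0.045 = fully up, where a spring keeps it at the start; it can be pushed down to -0.02. The spring's net upward push is about 5 N at the start, 8 N at the mark. The clamp does not keep the leg down by itself, even when closed.
- lever_paddle (a point): Middle of the cam lever's upright steel paddle on the clamp's top beside the leg: a radial plate 6 mm thick, from 0 to 42 mm above the clamp's top, from 18 to 55 mm from the leg's axis; this point is 36.5 mm out, 21 mm up. A finger gripping the leg pushes it when the hand turns about the leg's axis. It takes 0.06 N m to swing and stays where left.
- cam_lever (a joint): Angle of the cam lever about the leg's axis in rad, growing counter-clockwise seen from above: open at 0 to 0.3 at the start, fully closed at its stop at 1.05 (the paddle then stands close to the fixed stop lug at the clamp's side).
- bottle: Bystander: small amber bottle with a black cap, 34 mm in diameter, 100 mm tall; origin under its centre.
- compact: Bystander: flat round black compact, 72 mm in diameter, 14 mm tall; origin under its centre.
- lipstick: Bystander: upright black and brass lipstick, 20 mm in diameter, 72 mm tall; origin under its centre.

How it is judged (in metres and radians):
On the way, in this order (a step that is already met when the one before it is completed fails the run):
1. the leg is held with the fingers at its mark while the lever is still open (value of joint leg_slide between -0.004 and 0.004 m and contact force between the fingers and leg above 2 N and value of joint cam_lever below 0.5 rad), for 0.2 s.
2. the lever is fully closed while the leg is held at its mark (value of joint leg_slide between -0.004 and 0.004 m and contact force between the fingers and leg above 2 N and value of joint cam_lever above 0.96 rad), for 0.2 s.
At the end, for the whole second after the job is handed in: The fingers still hold the leg (contact force above 2 N), its ring mark is within 4 mm of the top of the clamp, and the cam lever is closed (beyond 0.96 rad of 1.05) (all of step 2); the arm keeps its last pose, push and grip.
It fails at once if the lever is swung towards closed (beyond 0.6 rad) while the leg is more than 7 mm from its mark (value of joint cam_lever above 0.6 rad and (value of joint leg_slide above 0.007 m or value of joint leg_slide below -0.007 m)).
It fails at once if a make-up thing beside the tripod is moved by more than 30 mm or knocked over (distance of any of bottle, compact, lipstick from where it was at the start of the episode above 0.03 m or angle between any of bottle, compact, lipstick's own z axis and vertical above 0.5 rad).
It also fails if it takes over 46 s, if anything falls off the work surface, if the arm or the gripper's body presses on something with over 40 N, if the wrist force passes 120 N, or if a joint passes its speed limit or range.

### The arm

A 6-joint arm with a two-finger parallel gripper is mounted at the origin on the work surface. World frame = base frame: x ahead of the robot, y to its left, z up, the work surface at z = 0. Lengths are in m, angles in degrees, forces in N, time in s.
With the tool pointing down it reaches from about 0.35 to 0.775 m from the base axis. Payload 5.5 kg.
Tool frame: the origin (TCP) lies midway between the tips of the shut fingers; the grasp point (between the pads) lies 19 mm behind it; z points along the fingers, y is the direction in which the jaws open and shut (so a half turn about z gives the same grasp; the last joint's range is limited). The gripper opens to 85 mm and grips with 20 to 120 N. Pads are 22 mm wide; open, the fingers measure 114 mm over their backs; the gripper's body (76 mm by 85 mm) begins 54 mm behind the grasp point. The pads swing forward as they close: fully open they stand 13 mm farther back than shut.
Start: joints at [-83.915, 17.945, 2.641, 74.691, 0, 82.002], TCP at [0.14, -0.558, 0.231] pointing down, gripper open.
Joint ranges: [-158.12, 158.12], [-49.38, 96.58], [-58.88, 72.47], [-126.05, 133.96], [-84.25, 85.87], [-180, 180]. Speed limits (degrees/s): [147.25, 147.25, 180, 180, 180, 180].

### API

Orientations are given as a 3x3 rotation matrix whose columns are the frame's x, y, z axes.
In Python, from rig import ctrl gives the robot as it stands.
- The arm moves only by the tool send_rows, never from a script. Its argument "deltas" is a list of rows, each an object of numbers: "tx", "ty", "tz": the shift along the tool's x, y, z in mm; "turn": the turn about the tool's z in degrees. In form: [{"tx": .., "ty": .., "tz": .., "turn": ..}, ...]. A call has 1 to 5 rows; each row is the pose to reach, as a shift and turn from the pose commanded when the call began, along the tool's axes at that moment; what a row does not reach only later rows make up. A row lasts 1/8 s, in which the tool goes at most 62.5 mm and 10.7 degrees, less where a joint would pass 70% of its speed; a pose out of reach is approached as far as the arm can. A call with a gripper value outside its range is refused whole. "hand" is the finger opening in mm, from 0 to 85.4, set as the call begins (left out, the last holds). The fingers move at their own pace and stop on an object; "grip_force" is the grip in N (left out, the last holds). Time passes only in rows, so rows that repeat a pose let the fingers close. It gives the time, the measured TCP pose, the force and the opening at its end, in the units of the state.
- ctrl.observe(): the state, without advancing time (a new reading comes with each control period).
- ctrl.get_image(name): name is "scene" or "top" or "wrist"; returns (picture, depth): 480x640x3 uint8, red, green, blue; 480x640 float32, m along the optical axis (not along the pixel's ray), 0 where there is no reading.
- ctrl.camera_params(name): a dict with "K" (3x3 intrinsics, pixels), "R" (3x3) and "t" (3): a world point X has camera coordinates R X + t. Camera axes: x right, y down, z forward; pixel columns grow to the right and rows downward; lengths in m; the calibration is good to about 2 mm. A picture is of the moment at which its call begins: read the wrist's pose just before it. camera_params takes no time and is no camera call; for the wrist camera it gives the pose at the moment of the call.
- ctrl.hand_in(): hands the job in, once; it reports no verdict.
The state is a dict: "time": time; "joints": joint angles; "dq": joint speeds; "joint_efforts": joint torques, N m; "ee_pos": TCP position; "eef_rot": TCP orientation; "contact_force": force on the tool from outside, world axes, zero at the start; "ft_torque": the same for the moment, N m; "finger_gap": finger opening in m.
Only numpy, scipy, OpenCV 4.12 (cv2) and the standard library are available. Lean on these libraries where they do the work, as an engineer would, in place of code of your own. Each camera call takes 0.05 s, during which the arm holds its last target.

## Working session

There is one attempt and no reset: what is moved stays moved. The work goes in short steps, Python scripts to look and compute and a tool call to move; the robot and the scene stay as the last step left them, time stands still between calls to the robot, and variables do not carry over. Pictures are saved under pics/ and viewed, and the job is handed in when it is done.

Besides the shell and the picture viewer there is one more tool, called after ">>>" as name([rows], argument=value, ...), one row to a line, values as JSON. send_rows: Moves the arm, as the interface text tells. Its arguments: {"type":"object","properties":{"deltas":{"type":"array"},"hand":{"type":"number"},"grip_force":{"type":"number"}},"required":["deltas"]}

```bash
ls; mkdir -p pics; python3 - <<'E'
from rig import ctrl
import cv2,numpy as np
s=ctrl.observe();print(s)
for n in("scene","top"):
    im,d=ctrl.get_image(n);p=ctrl.camera_params(n);print(n,p)
    cv2.imwrite(f"pics/{n}0.png",im[:,:,::-1]);np.savez(f"{n}0.npz",im=im,d=d,**p)
E
```

```text
pics
{'time': 0.0, 'joints': array([-8.39158150e+01,  1.79912832e+01,  2.57601157e+00,  7.46900311e+01,
        8.38938651e-04,  8.20009303e+01]), 'dq': array([-0.00338583,  0.03644901,  0.07342883, -0.08842513, -0.02732805,
        0.10069261]), 'joint_efforts': array([ 7.50250947e-04, -4.80623889e+01,  2.98534960e+01,  1.92341645e-02,
       -2.21747096e-04, -7.65919914e-07]), 'ee_pos': array([ 0.13984994, -0.55720375,  0.23039723]), 'eef_rot': array([[ 9.69943201e-01,  2.43331369e-01, -1.80236210e-04],
       [ 2.43331285e-01, -9.69941514e-01,  1.82907769e-03],
       [ 2.70253396e-04, -1.81795858e-03, -9.99998311e-01]]), 'contact_force': array([-0.50995993, -0.60072417, -0.11030266]), 'ft_torque': array([0.02833783, 0.0191421 , 0.05343245]), 'finger_gap': 0.0855099779799435}
scene {'K': array([[547.10274642,   0.        , 319.95082291],
       [  0.        , 547.10274642, 239.01798904],
       [  0.        ,   0.        ,   1.        ]]), 'R': array([[-0.76717433,  0.64141629,  0.00535527],
       [ 0.39187794,  0.47528767, -0.78773936],
       [-0.50781416, -0.60223481, -0.6159854 ]]), 't': array([ 0.41446399, -0.16876585,  1.31903069])}
top {'K': array([[517.84034663,   0.        , 313.59528475],
       [  0.        , 517.84034663, 232.1949717 ],
       [  0.        ,   0.        ,   1.        ]]), 'R': array([[-8.86191600e-02, -9.96065085e-01,  9.95850456e-04],
       [-9.69022291e-01,  8.59817098e-02, -2.31523097e-01],
       [ 2.30526448e-01, -2.14823836e-02, -9.72828898e-01]]), 't': array([0.1098106 , 0.61536564, 1.04866365])}
```

View pics/scene0.png

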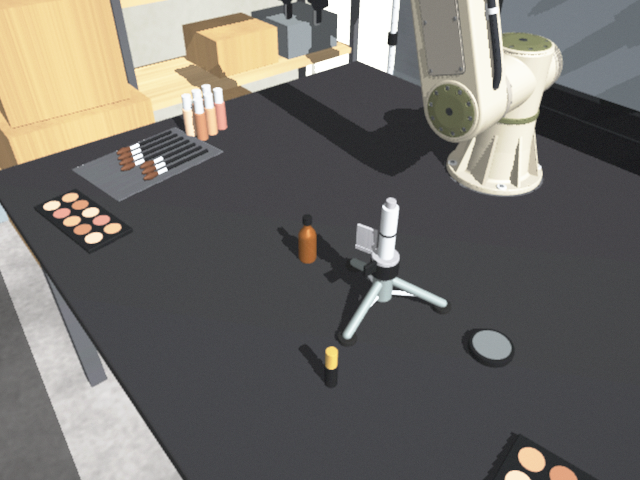

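View pics/top0.png

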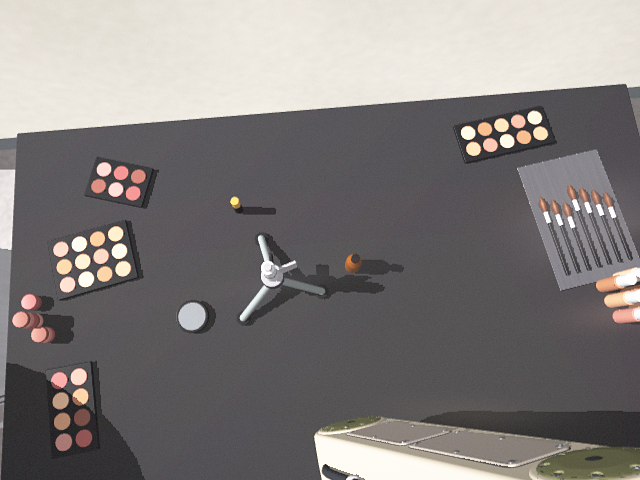

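The scene view shows the leg top at about (391,202) and the paddle at (366,238). In the top view the stub is at about (269,267) and the paddle points right to (293,264). I'll zoom in on both.

```bash
python3 - <<'E'
import cv2,numpy as np
a=np.load("top0.npz");b=np.load("scene0.npz")
c1=cv2.resize(a["im"][225:335,225:375],None,fx=5,fy=5,interpolation=cv2.INTER_NEAREST)
c2=cv2.resize(b["im"][190:310,330:450],None,fx=5,fy=5,interpolation=cv2.INTER_NEAREST)
cv2.imwrite("pics/c1.png",c1[:,:,::-1]);cv2.imwrite("pics/c2.png",c2[:,:,::-1])
E
```

```text
(no output)
```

View pics/c1.png

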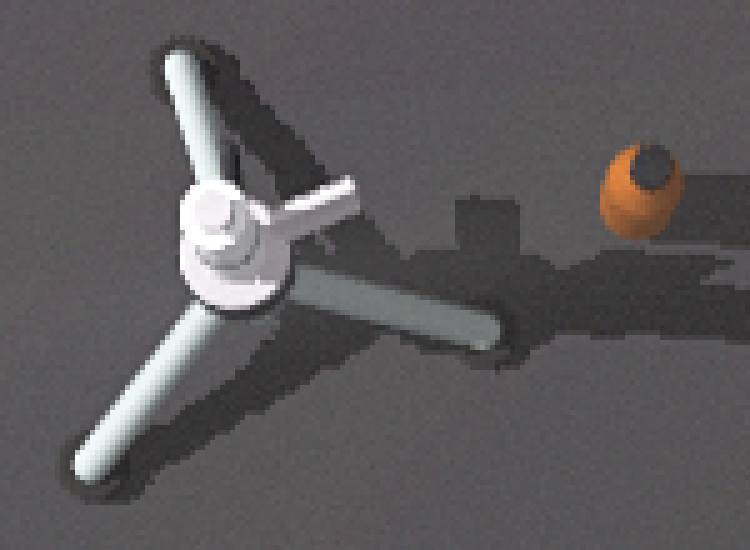

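View pics/c2.png

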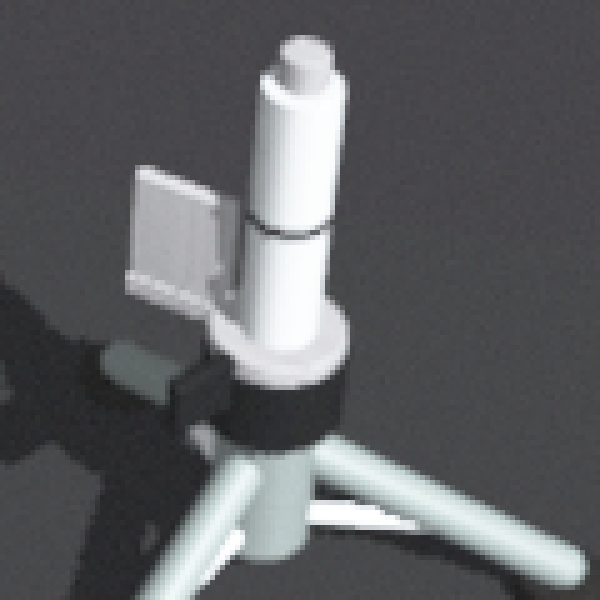

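```bash
cat > h.py <<'E'
import numpy as np
def ray(p,u,v):
    d=p["R"].T@np.linalg.inv(p["K"])@np.array([u,v,1.]);o=-p["R"].T@p["t"];return o,d
def onz(p,u,v,z):
    o,d=ray(p,u,v);return o+d*(z-o[2])/d[2]
def tri(rs):
    A=np.zeros((3,3));b=np.zeros(3)
    for o,d in rs:
        d=d/np.linalg.norm(d);M=np.eye(3)-np.outer(d,d);A+=M;b+=M@o
    x=np.linalg.solve(A,b);return x,[np.linalg.norm(np.cross(x-o,d/np.linalg.norm(d))) for o,d in rs]
E
python3 - <<'E'
from h import *
import cv2
a=np.load("top0.npz");b=np.load("scene0.npz")
c=lambda x,y,ox,oy:(ox+(x-2)/5,oy+(y-2)/5)
st=c(216,208,225,225);ss=c(308,47,330,190)
print("stub tri",tri([ray(a,*st),ray(b,*ss)]),onz(a,*st,.217),onz(b,*ss,.217))
pt=c(348,183,225,225);ps=c(144,170,330,190)
print("padl outer top",tri([ray(a,*pt),ray(b,*ps)]),onz(a,*pt,.152),onz(b,*ps,.152))
print("padl inner top view",onz(a,*c(278,214,225,225),.152))
print("padl scene inner top",onz(b,*c(215,195,330,190),.152))
print("lug top view",onz(a,*c(236,160,225,225),.1),"lug scene", onz(b,*c(200,375,330,190),.1))
# stand things
print("bottle cap",onz(a,352+ .5,232-175+200,.1) if 0 else onz(a,*c(653,168,225,225),.1))
print("lipstick top",onz(a,235,201,.072)); print("compact",onz(a,192.5,316,.014))
# clamp ring from top
E
```

```text
stub tri (array([0.52998216, 0.14994805, 0.21704117]), [np.float64(0.0023533699781616057), np.float64(0.002353369978161542)]) [0.53148943 0.14813302 0.217     ] [0.52860341 0.15186124 0.217     ]
padl outer top (array([0.54726754, 0.10152245, 0.15140646]), [np.float64(0.0018001635323833707), np.float64(0.001800163532383403)]) [0.54835758 0.1001536  0.152     ] [0.54685301 0.10362998 0.152     ]
padl inner top view [0.53842649 0.12867143 0.152     ]
padl scene inner top [0.53852774 0.12793406 0.152     ]
lug top view [0.57166208 0.1469965  0.1       ] lug scene [0.55908922 0.1469187  0.1       ]
bottle cap [ 0.55290779 -0.02591174  0.1       ]
lipstick top [0.70809802 0.22058525 0.072     ]
compact [0.4716124  0.33513111 0.014     ]
```

Measured points:
- The leg axis is at about (0.530, 0.150). Triangulated top height is 0.217, which matches the expected 0.217.
- The paddle is at azimuth about −70°, outer radius 51 mm. The lug is at about −5°.

The plan is to set the jaw axis to azimuth +50° (the other finger at −130°, 60° behind the paddle), then grip with the tips about 12 mm above the mark. From there I push down 45 mm and turn counter-clockwise, which is a negative tool turn.

>>> send_rows([
  {"tx": 36,"ty": -39,"tz": -10,"turn": -8},
  {"tx": 73,"ty": -79,"tz": -20,"turn": -17},
  {"tx": 110,"ty": -118,"tz": -30,"turn": -25},
  {"tx": 147,"ty": -158,"tz": -30,"turn": -34},
  {"tx": 183,"ty": -197,"tz": -30,"turn": -42},
], hand=85)

```text
time: 0.72
ee_pos: [0.27, -0.3204, 0.2612]
eef_rot: [[0.554, 0.832, 0.0], [0.832, -0.554, -0.0], [0.0, 0.0, -1.0]]
contact_force: [0.5, 0.2, 0.6]
finger_gap: 0.0849
```

```bash
cat > to.py <<'E'
import sys,numpy as np
from rig import ctrl
s=ctrl.observe();R=s["eef_rot"];p=s["ee_pos"]
t=np.array(list(map(float,sys.argv[1:4])));th=float(sys.argv[4])
print("pos",p.round(4),"yaz",np.degrees(np.arctan2(R[1,1],R[0,1])).round(2),"j",s["joints"].round(1),"F",s["contact_force"].round(1),"gap",s["finger_gap"],"t",s["time"])
print("delta mm",(R.T@(t-p)*1000).round(1),"turn",np.round(np.degrees(np.arctan2(R[1,1],R[0,1]))-th,2),"zaxis",R[:,2].round(4))
E
python3 to.py .53 .15 .26 50
```

```text
pos [ 0.27   -0.3204  0.2612] yaz -33.67 j [-60.9   0.1 -14.5  75.3   0.   62.8] F [0.5 0.2 0.6] gap 0.08489557626588072 t 0.725
delta mm [535.7 -44.4   1.2] turn -83.67 zaxis [ 2.e-04 -0.e+00 -1.e+00]
```

>>> send_rows([
  {"tx": 54,"ty": -4,"tz": 0,"turn": -8},
  {"tx": 107,"ty": -9,"tz": 0,"turn": -17},
  {"tx": 161,"ty": -13,"tz": 0,"turn": -25},
  {"tx": 214,"ty": -18,"tz": 0,"turn": -34},
  {"tx": 268,"ty": -22,"tz": 0,"turn": -42},
])

```text
time: 1.35
ee_pos: [0.4011, -0.0858, 0.2612]
eef_rot: [[-0.145, 0.989, 0.0], [0.989, 0.145, -0.0], [-0.0, 0.0, -1.0]]
contact_force: [1.0, -0.7, 0.5]
finger_gap: 0.0844
```

```bash
python3 to.py .53 .15 .26 50
```

```text
pos [ 0.4011 -0.0858  0.2612] yaz 8.34 j [-23.3  -0.9 -15.5  75.3  -0.   58.3] F [ 1.  -0.7  0.5] gap 0.08444236789551315 t 1.35
delta mm [214.6 161.7   1.1] turn -41.66 zaxis [ 1.e-04 -3.e-04 -1.e+00]
```

>>> send_rows([
  {"tx": 43,"ty": 32,"tz": 0,"turn": -8},
  {"tx": 86,"ty": 65,"tz": 0,"turn": -17},
  {"tx": 129,"ty": 97,"tz": 0,"turn": -25},
  {"tx": 172,"ty": 130,"tz": 0,"turn": -33},
  {"tx": 215,"ty": 162,"tz": 0,"turn": -42},
])

```text
time: 1.98
ee_pos: [0.5314, 0.1499, 0.2608]
eef_rot: [[-0.77, 0.638, -0.0], [0.638, 0.77, -0.0], [0.0, -0.001, -1.0]]
contact_force: [0.5, -0.7, 0.4]
finger_gap: 0.085
```

```bash
python3 to.py .53 .15 .26 50; python3 - <<'E'
from rig import ctrl
import cv2,numpy as np
for n in("wrist","top"):
    p=ctrl.camera_params(n);im,d=ctrl.get_image(n)
    cv2.imwrite(f"pics/{n}1.png",im[:,:,::-1]);np.savez(f"{n}1.npz",im=im,d=d,**p)
E
```

```text
pos [0.5314 0.1499 0.2608] yaz 50.39 j [ 7.4 15.   2.8 77.8 -0.  47. ] F [ 0.5 -0.7  0.4] gap 0.08500460873206471 t 1.975
delta mm [ 1.1 -0.8  0.8] turn 0.39 zaxis [-5.e-04 -3.e-04 -1.e+00]
```

View pics/wrist1.png

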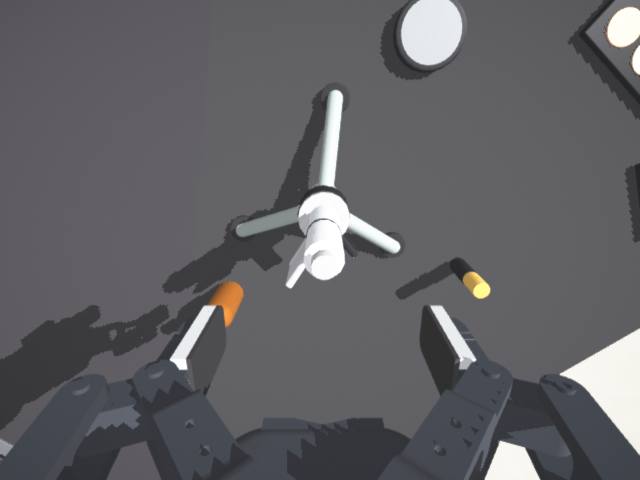

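The wrist view shows the stub top at about (323,263), midway between the fingers, with the paddle at lower left (297,262). Next I triangulate the stub from all the views.

```bash
python3 - <<'E'
from h import *
import cv2
a=np.load("top0.npz");b=np.load("scene0.npz");w=np.load("wrist1.npz")
im=w["im"]; c=cv2.resize(im[180:300,260:380],None,fx=5,fy=5,interpolation=cv2.INTER_NEAREST);cv2.imwrite("pics/c3.png",c[:,:,::-1])
print(w["d"][263,323],"cam",-w["R"].T@w["t"])
u=(323,263);print(onz(w,*u,.217))
d=w["d"][263,323];K=w["K"];print(w["R"].T@(np.linalg.inv(K)@[u[0],u[1],1]*d-w["t"]))
print(tri([ray(a,267.8,266.2),ray(b,391.2,199),ray(w,*u)]))
E
```

```text
0.2012047 cam [0.46690097 0.20286521 0.40276079]
[0.52802209 0.15260225 0.217     ]
[0.52797167 0.15264371 0.21715324]
(array([0.52945475, 0.15062786, 0.21614449]), [np.float64(0.003263796489972881), np.float64(0.0016138132057424324), np.float64(0.0019367164355073032)])
```

View pics/c3.png

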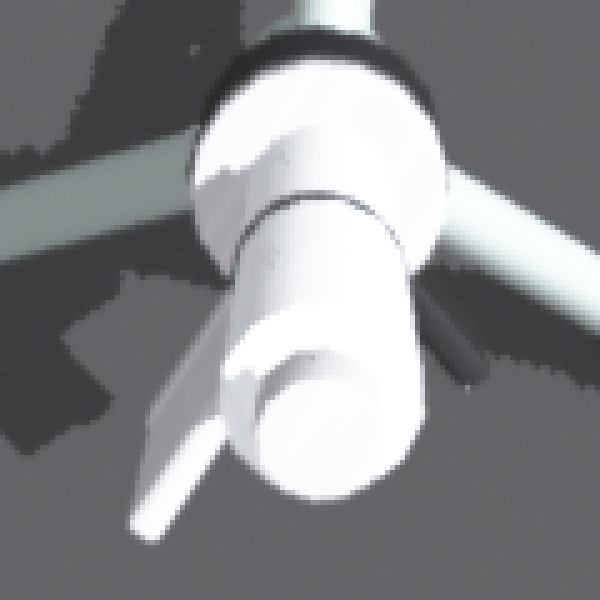

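```bash
python3 - <<'E'
from h import *
w=np.load("wrist1.npz")
c=np.array([.5295,.151,0])
for n,u,v,z in(("stub",323.6,267.2,.217),("pad out",290,284.5,.152),("pad in",303.5,267.5,.152),("lug outer",353,255.5,.1),("ring L",298.5,215,.110),("ring R",349,215,.11)):
    q=onz(w,u,v,z);e=q-c;print(n,q.round(4),np.hypot(*e[:2]).round(4),np.degrees(np.arctan2(e[1],e[0])).round(1))
E
python3 to.py .5295 .151 .167 50
```

```text
stub [0.5303 0.1512 0.217 ] 0.0008 12.3
pad out [0.547  0.1026 0.152 ] 0.0515 -70.2
pad in [0.5426 0.1206 0.152 ] 0.033 -66.7
lug outer [0.5786 0.1477 0.1   ] 0.0492 -3.9
ring L [0.5143 0.1361 0.11  ] 0.0212 -135.5
ring R [0.5425 0.1703 0.11  ] 0.0233 56.0
pos [0.5323 0.1521 0.2598] yaz 50.49 j [ 7.6 15.2  2.9 77.7  0.1 47.1] F [-0.2 -1.  -0.2] gap 0.08511517320157218 t 2.075
delta mm [ 1.4 -2.7 92.8] turn 0.49 zaxis [-7.e-04  1.e-03 -1.e+00]
```

>>> send_rows([
  {"tx": 1,"ty": -2,"tz": 15,"turn": 0.5},
  {"tx": 1,"ty": -2,"tz": 30,"turn": 0.5},
  {"tx": 1,"ty": -2,"tz": 45,"turn": 0.5},
  {"tx": 1,"ty": -2,"tz": 60,"turn": 0.5},
  {"tx": 1,"ty": -2,"tz": 60,"turn": 0.5},
])

```text
time: 2.7
ee_pos: [0.5279, 0.1468, 0.1997]
eef_rot: [[-0.761, 0.649, -0.003], [0.649, 0.761, -0.0], [0.002, -0.002, -1.0]]
contact_force: [0.5, -0.3, -0.3]
finger_gap: 0.0847
```

```bash
python3 to.py .53 .151 .167 50; python3 to.py .53 .151 .167 50; python3 - <<'E'
from rig import ctrl
import cv2,numpy as np
for n in("wrist","scene"):
    p=ctrl.camera_params(n);im,d=ctrl.get_image(n)
    cv2.imwrite(f"pics/{n}2.png",im[:,:,::-1]);np.savez(f"{n}2.npz",im=im,d=d,**p)
E
python3 to.py .53 .151 .167 50
```

```text
pos [0.5279 0.1468 0.1997] yaz 49.55 j [ 7.2 15.7 -4.9 69.6 -0.  47.6] F [ 0.5 -0.3 -0.3] gap 0.08472738671683518 t 2.7
delta mm [ 1.   4.6 32.7] turn -0.45 zaxis [-2.8e-03 -5.0e-04 -1.0e+00]
pos [0.5279 0.1468 0.1997] yaz 49.55 j [ 7.2 15.7 -4.9 69.6 -0.  47.6] F [ 0.5 -0.3 -0.3] gap 0.08472738671683518 t 2.7
delta mm [ 1.   4.6 32.7] turn -0.45 zaxis [-2.8e-03 -5.0e-04 -1.0e+00]
pos [0.5289 0.1471 0.2014] yaz 49.56 j [ 7.2 15.7 -4.7 69.6 -0.  47.6] F [ 0.9 -0.2  0.9] gap 0.08521818938277595 t 2.8
delta mm [ 1.7  3.7 34.4] turn -0.44 zaxis [ 0.e+00 -1.e-04 -1.e+00]
```

View pics/wrist2.png

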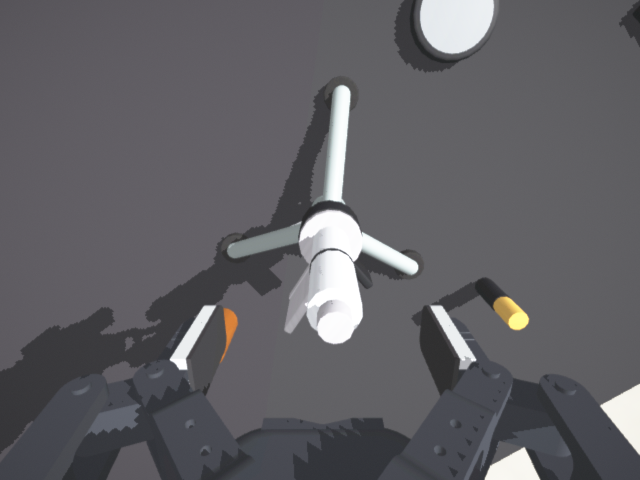

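View pics/scene2.png

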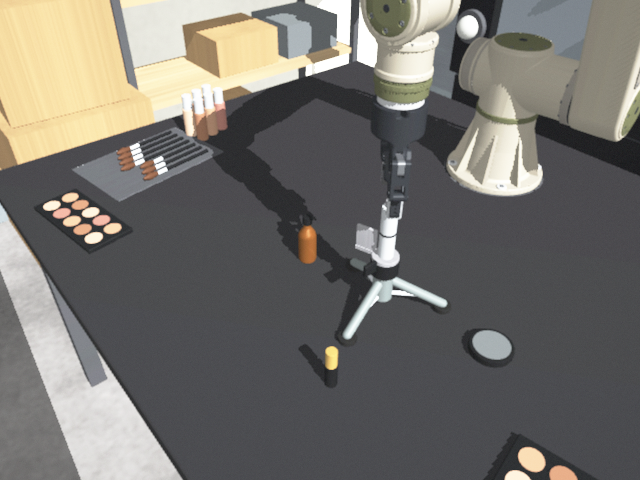

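The wrist view has the stub centre at (337,322) against a finger mid-line of 323, so the tool is about 4 mm short in +y. The state gives the same offset.

>>> send_rows([
  {"tx": 1,"ty": 4,"tz": 10,"turn": -0.5},
  {"tx": 1,"ty": 4,"tz": 20,"turn": -0.5},
  {"tx": 1,"ty": 4,"tz": 33,"turn": -0.5},
  {"tx": 1,"ty": 4,"tz": 33,"turn": -0.5},
])

```text
time: 3.3
ee_pos: [0.5296, 0.1508, 0.1666]
eef_rot: [[-0.767, 0.642, -0.003], [0.642, 0.767, -0.001], [0.002, -0.002, -1.0]]
contact_force: [-0.6, 0.7, 0.4]
finger_gap: 0.0851
```

```bash
python3 to.py .53 .151 .167 50;python3 - <<'E'
from rig import ctrl
import cv2,numpy as np
for n in("wrist",):
    p=ctrl.camera_params(n);im,d=ctrl.get_image(n)
    cv2.imwrite(f"pics/{n}3.png",im[:,:,::-1]);np.savez(f"{n}3.npz",im=im,d=d,**p)
E
python3 to.py .53 .151 .167 50
```

```text
pos [0.5296 0.1508 0.1666] yaz 50.09 j [ 7.5 17.  -7.9 65.3 -0.  47.5] F [-0.6  0.7  0.4] gap 0.08511272976101728 t 3.3
delta mm [-0.2  0.4 -0.4] turn 0.09 zaxis [-2.9e-03 -5.0e-04 -1.0e+00]
pos [0.5301 0.1509 0.1674] yaz 50.09 j [ 7.5 16.9 -7.8 65.3 -0.  47.5] F [0.9 0.  0.6] gap 0.08528405312344013 t 3.35
delta mm [0.1 0.  0.4] turn 0.09 zaxis [-1.8e-03 -3.0e-04 -1.0e+00]
```

View pics/wrist3.png

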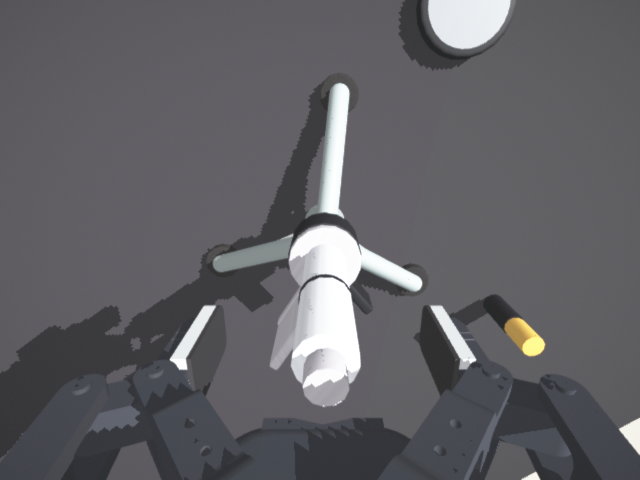

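The leg is centred between the pads, with the stub at (326,382). I close now.

>>> send_rows([
  {"tz": 0},
  {"tz": 0},
  {"tz": 0},
  {"tz": 0},
  {"tz": 0},
], hand=10, grip_force=70)

```text
invalid input
```

>>> send_rows([
  {"tz": 0},
  {"tz": 0},
  {"tz": 0},
  {"tz": 0},
])

```text
invalid input
```

```bash
cat > mark.py <<'E'
import sys
from h import *
from rig import ctrl
import cv2
n=sys.argv[1]
for c in sys.argv[2:]:
    p=ctrl.camera_params(c);im,d=ctrl.get_image(c)
    np.savez(f"{c}{n}.npz",im=im,d=d,**p);cv2.imwrite(f"pics/{c}{n}.png",im[:,:,::-1])
    if c=="scene": cv2.imwrite(f"pics/cs{n}.png",cv2.resize(im[180:300,330:450],None,fx=5,fy=5,interpolation=cv2.INTER_NEAREST)[:,:,::-1])
E
python3 mark.py 4 wrist scene; python3 to.py .53 .151 .122 50
```

```text
pos [0.5308 0.151  0.1684] yaz 50.08 j [ 7.5 16.9 -7.8 65.3 -0.  47.5] F [-0.6 -0.3  0. ] gap 0.08481560384245972 t 3.45
delta mm [ 0.6 -0.5 46.4] turn 0.08 zaxis [ 1.e-04 -1.e-04 -1.e+00]
```

View pics/wrist4.png

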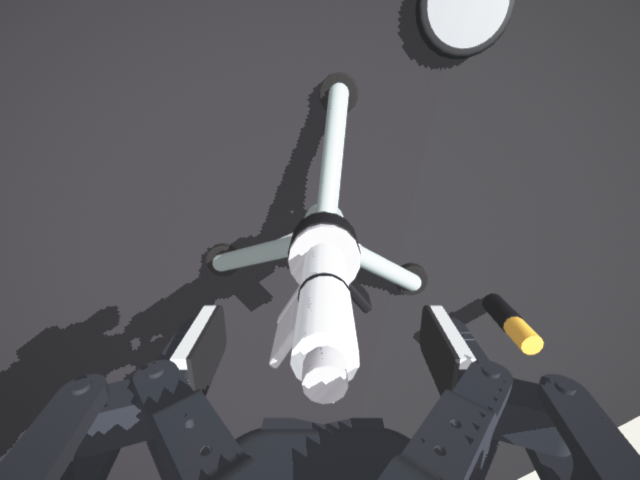

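View pics/cs4.png

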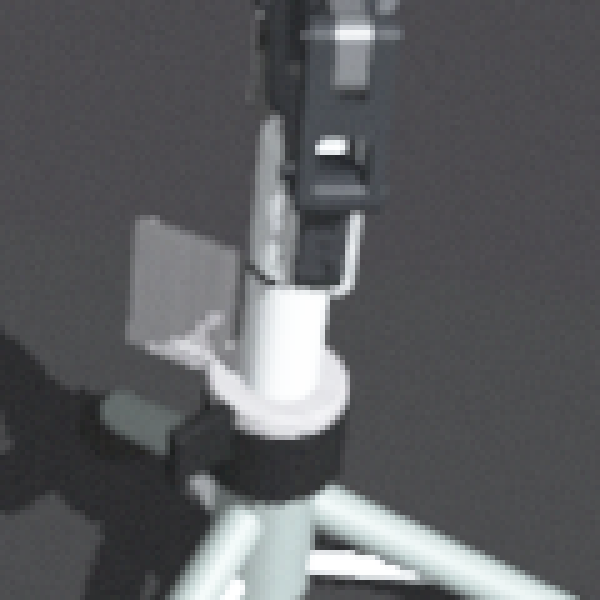

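The call was refused, perhaps because each row must carry all four keys.

>>> send_rows([
  {"tx": 0,"ty": 0,"tz": 0,"turn": 0},
  {"tx": 0,"ty": 0,"tz": 0,"turn": 0},
  {"tx": 0,"ty": 0,"tz": 0,"turn": 0},
  {"tx": 0,"ty": 0,"tz": 0,"turn": 0},
  {"tx": 0,"ty": 0,"tz": 0,"turn": 0},
], hand=10, grip_force=70)

```text
time: 4.08
ee_pos: [0.531, 0.1511, 0.1687]
eef_rot: [[-0.767, 0.642, 0.001], [0.642, 0.767, 0.0], [-0.0, 0.001, -1.0]]
contact_force: [-0.4, 1.8, 2.9]
finger_gap: 0.0234
```

>>> send_rows([
  {"tx": 0,"ty": 0,"tz": 0,"turn": 0},
  {"tx": 0,"ty": 0,"tz": 0,"turn": 0},
  {"tx": 0,"ty": 0,"tz": 0,"turn": 0},
])

```text
time: 4.45
ee_pos: [0.5309, 0.1511, 0.1686]
eef_rot: [[-0.767, 0.642, 0.001], [0.642, 0.767, 0.0], [-0.0, 0.001, -1.0]]
contact_force: [-0.4, 1.4, 4.9]
finger_gap: 0.0236
```

```bash
python3 mark.py 5 wrist scene; python3 to.py .53 .151 .122 50
```

```text
pos [0.5309 0.1511 0.1686] yaz 50.09 j [ 7.5 16.9 -7.8 65.3  0.  47.5] F [-0.2  1.6  4.6] gap 0.023489809128806036 t 4.55
delta mm [ 0.7 -0.7 46.6] turn 0.09 zaxis [ 7.e-04  2.e-04 -1.e+00]
```

View pics/wrist5.png

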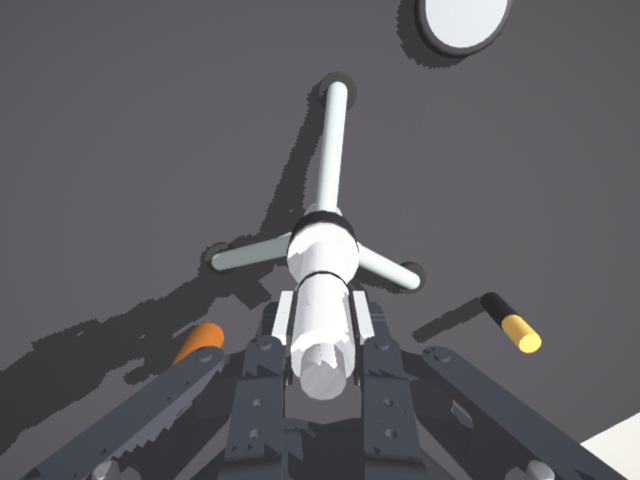

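View pics/cs5.png

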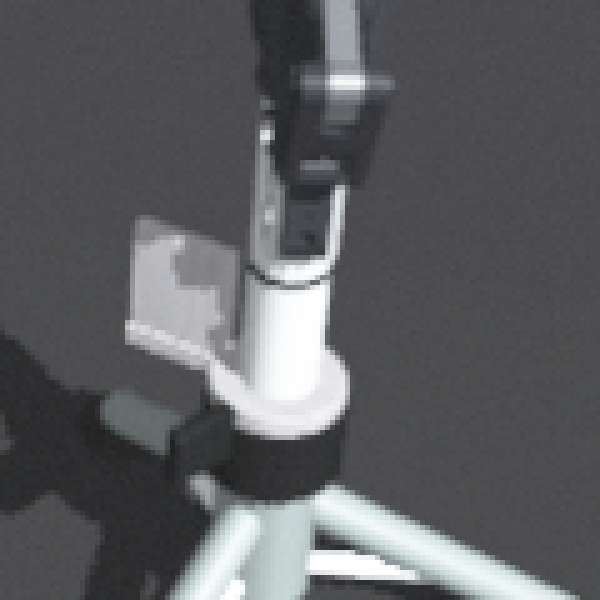

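The leg is gripped (gap 23.5 mm) with the ring still visible just below the pads. I push straight down in steps.

>>> send_rows([
  {"tx": 0,"ty": 0,"tz": 6,"turn": 0},
  {"tx": 0,"ty": 0,"tz": 12,"turn": 0},
  {"tx": 0,"ty": 0,"tz": 18,"turn": 0},
  {"tx": 0,"ty": 0,"tz": 24,"turn": 0},
  {"tx": 0,"ty": 0,"tz": 30,"turn": 0},
])

```text
time: 5.18
ee_pos: [0.531, 0.1511, 0.1386]
eef_rot: [[-0.767, 0.642, 0.001], [0.642, 0.767, 0.0], [-0.001, 0.001, -1.0]]
contact_force: [-0.7, 0.8, 6.5]
finger_gap: 0.0233
```

>>> send_rows([
  {"tx": 0,"ty": 0,"tz": 5,"turn": 0},
  {"tx": 0,"ty": 0,"tz": 10,"turn": 0},
  {"tx": 0,"ty": 0,"tz": 10,"turn": 0},
])

```text
time: 5.55
ee_pos: [0.5309, 0.1511, 0.1284]
eef_rot: [[-0.767, 0.642, 0.001], [0.642, 0.767, 0.0], [-0.0, 0.001, -1.0]]
contact_force: [-0.7, 1.5, 6.8]
finger_gap: 0.0232
```

```bash
python3 mark.py 6 wrist scene; python3 to.py .53 .151 .1236 50
```

```text
pos [0.5309 0.1511 0.1286] yaz 50.09 j [  7.5  18.3 -11.6  60.    0.   47.5] F [-0.3  1.3  6.4] gap 0.023723711724302918 t 5.65
delta mm [ 0.7 -0.7  5. ] turn 0.09 zaxis [ 6.e-04  2.e-04 -1.e+00]
```

View pics/cs6.png

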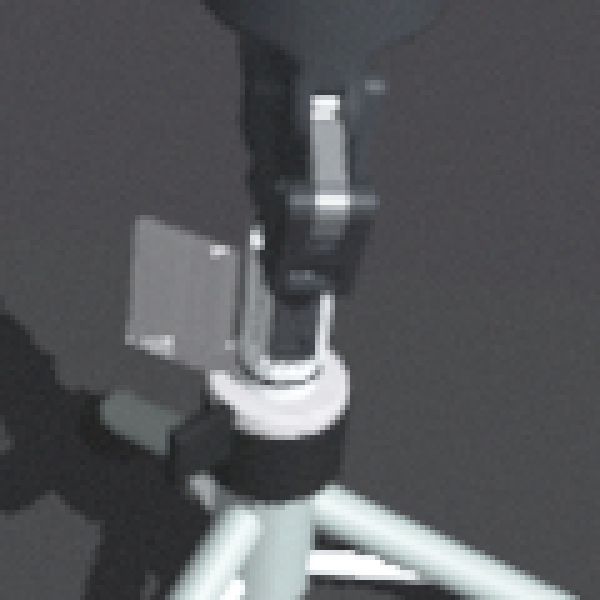

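View pics/wrist6.png

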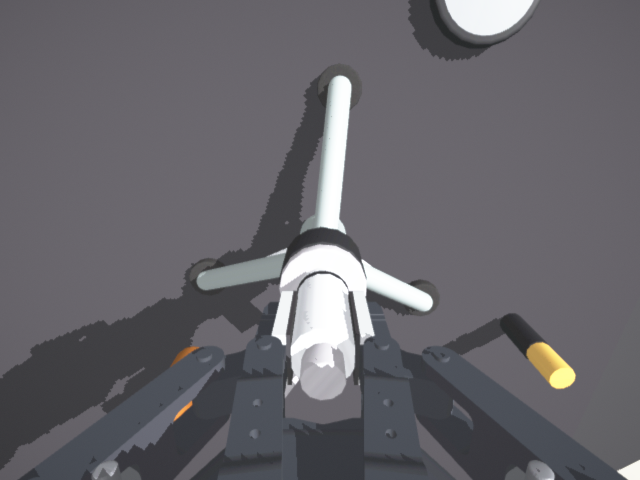

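The ring's front is at (285,378) in the crop and the tube base at about y=398. I moved 40 mm, so about 5 mm remain.

>>> send_rows([
  {"tx": 0,"ty": 0,"tz": 3,"turn": 0},
  {"tx": 0,"ty": 0,"tz": 5,"turn": 0},
  {"tx": 0,"ty": 0,"tz": 5,"turn": 0},
])

```text
time: 6.02
ee_pos: [0.531, 0.1511, 0.1236]
eef_rot: [[-0.767, 0.642, 0.001], [0.642, 0.767, 0.0], [-0.0, 0.001, -1.0]]
contact_force: [-1.5, 1.6, 6.5]
finger_gap: 0.0235
```

```bash
python3 mark.py 7 wrist scene top; python3 to.py .53 .151 .1236 50; python3 - <<'E'
import numpy as np,cv2
r=[]
for n in (4,5,6,7):
    im=np.load(f"scene{n}.npz")["im"]; r.append(cv2.resize(im[215:275,365:405],None,fx=5,fy=8,interpolation=cv2.INTER_NEAREST))
cv2.imwrite("pics/cmp.png",np.hstack(r)[:,:,::-1])
w=np.load("wrist7.npz")["im"];cv2.imwrite("pics/cw7.png",cv2.resize(w[200:420,220:420],None,fx=2.7,fy=2.7)[:,:,::-1])
for n in(4,5,6,7):
    im=np.load(f"scene{n}.npz")["im"].astype(int).sum(2); print(n,im[225:268,386])
E
```

```text
pos [0.531  0.1511 0.1237] yaz 50.09 j [  7.5  18.6 -12.   59.4   0.   47.5] F [-1.   1.1  6.1] gap 0.02385553602140694 t 6.175
delta mm [ 0.7 -0.7  0.1] turn 0.09 zaxis [ 8.e-04  2.e-04 -1.e+00]
4 [483 438 432 418 459 460 417 470 500 532 564 506 569 711 744 746 746 749
 749 749 750 749 753 753 753 755 756 756 756 757 758 758 758 759 753 721
 689 695 721 720 684 671 511]
5 [288 264 238 227 227 234 309 523 582 666 686 446 414 687 743 744 746 746
 748 749 750 751 752 753 753 755 756 756 756 756 757 758 758 759 753 722
 690 695 719 719 681 670 519]
6 [122 129 129 137 151 147 145 169 168 168 168 170 153 151 138 169 201 221
 225 226 224 225 224 225 238 209 254 545 678 726 717 452 517 732 746 713
 685 686 717 717 677 664 505]
7 [120 119 132 133 138 146 156 158 155 165 167 168 164 166 179 166 157 143
 155 207 228 230 231 223 220 234 227 212 190 566 651 693 753 662 285 567
 683 691 714 715 675 667 505]
```

View pics/cmp.png

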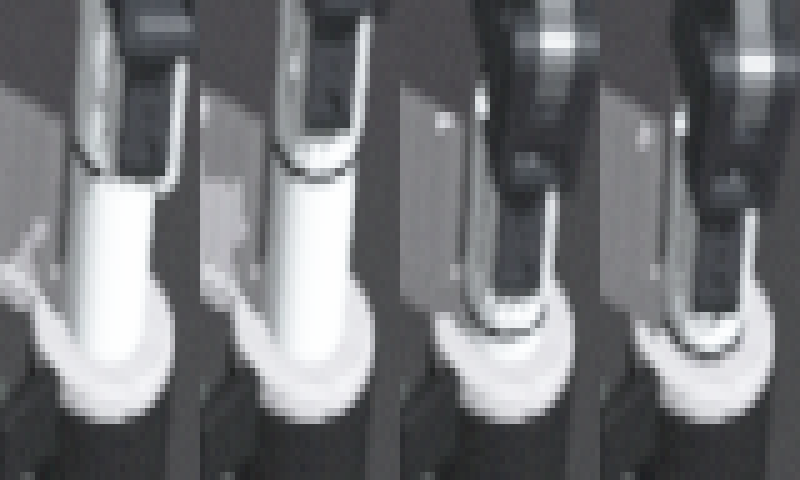

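View pics/cw7.png

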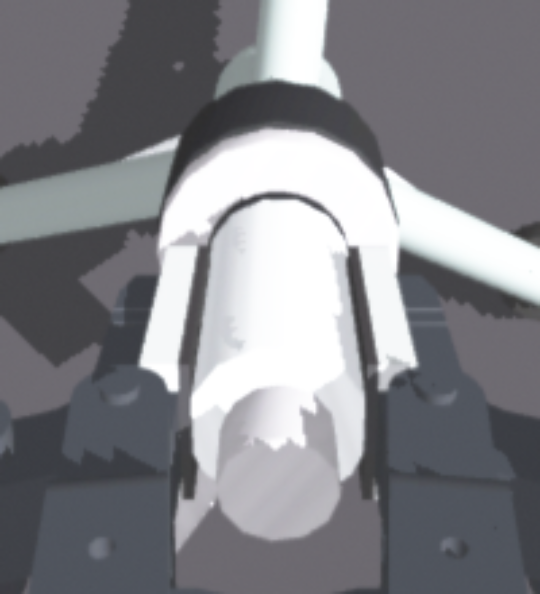

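The ring's lower edge is at scene row about 259.9 and the tube base at about 259.7, so the leg is at the mark to within about 1 mm. I've held it long enough with the lever still open, so I hold briefly and then turn counter-clockwise.

>>> send_rows([
  {"tx": 0,"ty": 0,"tz": 0,"turn": 0},
  {"tx": 0,"ty": 0,"tz": 0,"turn": -4},
  {"tx": 0,"ty": 0,"tz": 0,"turn": -9},
  {"tx": 0,"ty": 0,"tz": 0,"turn": -14},
  {"tx": 0,"ty": 0,"tz": 0,"turn": -19},
])

```text
time: 6.8
ee_pos: [0.5309, 0.1511, 0.1237]
eef_rot: [[-0.935, 0.354, 0.001], [0.354, 0.935, 0.0], [-0.001, 0.0, -1.0]]
contact_force: [-1.7, 0.8, 6.7]
finger_gap: 0.0234
```

>>> send_rows([
  {"tx": 0,"ty": 0,"tz": 0,"turn": -5},
  {"tx": 0,"ty": 0,"tz": 0,"turn": -10},
  {"tx": 0,"ty": 0,"tz": 0,"turn": -15},
  {"tx": 0,"ty": 0,"tz": 0,"turn": -15},
])

```text
time: 7.3
ee_pos: [0.5309, 0.151, 0.1237]
eef_rot: [[-0.995, 0.103, 0.001], [0.103, 0.995, 0.0], [-0.001, 0.0, -1.0]]
contact_force: [-1.1, 1.3, 6.9]
finger_gap: 0.0235
```

```bash
python3 mark.py 8 wrist scene top; python3 to.py .53 .151 .1236 50
```

```text
pos [0.5309 0.151  0.1237] yaz 84.08 j [  7.5  18.5 -12.   59.4  -0.   13.5] F [-1.2  1.   6.6] gap 0.023592303574955287 t 7.45
delta mm [ 0.9 -0.1  0.1] turn 34.08 zaxis [ 6.e-04  0.e+00 -1.e+00]
```

View pics/wrist8.png

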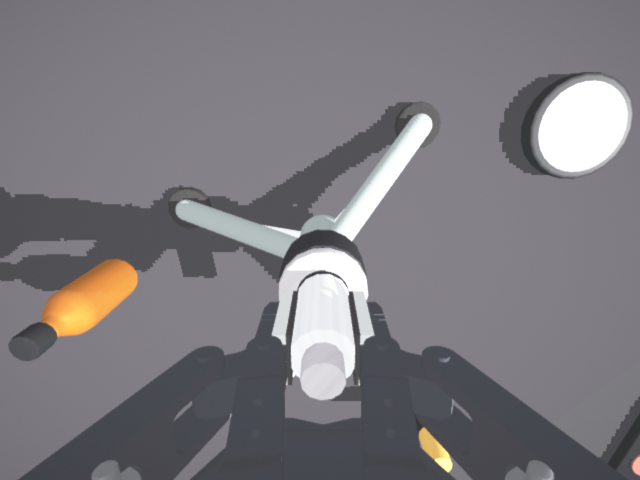

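View pics/cs8.png

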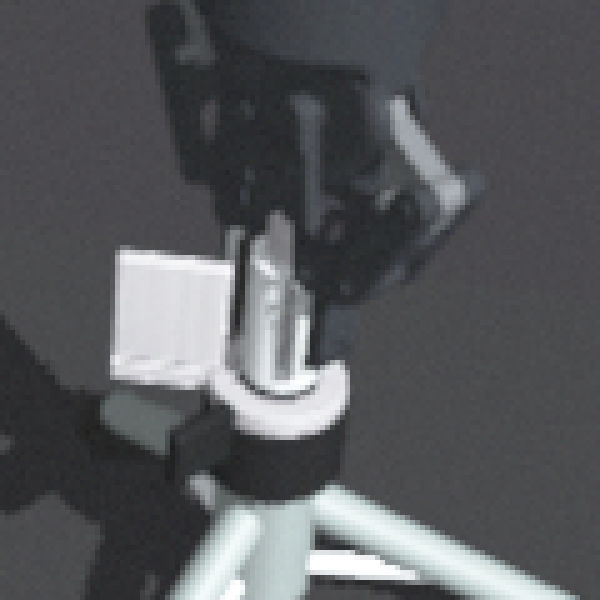

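The paddle has swung towards the lug (its outer edge is now at crop (115,315)) and the ring is still on the clamp top. I continue turning.

>>> send_rows([
  {"tx": 0,"ty": 0,"tz": 0,"turn": -5},
  {"tx": 0,"ty": 0,"tz": 0,"turn": -10},
  {"tx": 0,"ty": 0,"tz": 0,"turn": -15},
  {"tx": 0,"ty": 0,"tz": 0,"turn": -20},
  {"tx": 0,"ty": 0,"tz": 0,"turn": -24},
])

```text
time: 8.07
ee_pos: [0.5309, 0.1509, 0.1237]
eef_rot: [[-0.95, -0.312, 0.001], [-0.312, 0.95, -0.0], [-0.001, -0.0, -1.0]]
contact_force: [-0.7, 0.7, 6.6]
finger_gap: 0.0237
```

>>> send_rows([
  {"tx": 0,"ty": 0,"tz": 0,"turn": -3},
  {"tx": 0,"ty": 0,"tz": 0,"turn": -6},
  {"tx": 0,"ty": 0,"tz": 0,"turn": -6},
])

```text
time: 8.45
ee_pos: [0.5309, 0.1509, 0.1237]
eef_rot: [[-0.913, -0.408, 0.001], [-0.408, 0.913, -0.0], [-0.001, -0.0, -1.0]]
contact_force: [-1.5, 0.2, 6.5]
finger_gap: 0.0232
```

```bash
python3 mark.py 9 wrist scene top; python3 to.py .53 .151 .1236 50; python3 -c "
from rig import ctrl;print(ctrl.observe()['ft_torque'])
import numpy as np,cv2
im=np.load('top9.npz')['im'];cv2.imwrite('pics/ct9.png',cv2.resize(im[225:335,225:375],None,fx=5,fy=5,interpolation=0)[:,:,::-1])"
```

```text
pos [0.5309 0.1509 0.1237] yaz 114.07 j [  7.5  18.5 -12.   59.4  -0.  -16.5] F [-0.9  0.3  6.3] gap 0.023722709853638904 t 8.6
delta mm [0.8 0.5 0.1] turn 64.07 zaxis [ 6.e-04 -2.e-04 -1.e+00]
[ 0.14814104  0.22638862 -0.01983308]
```

View pics/cs9.png

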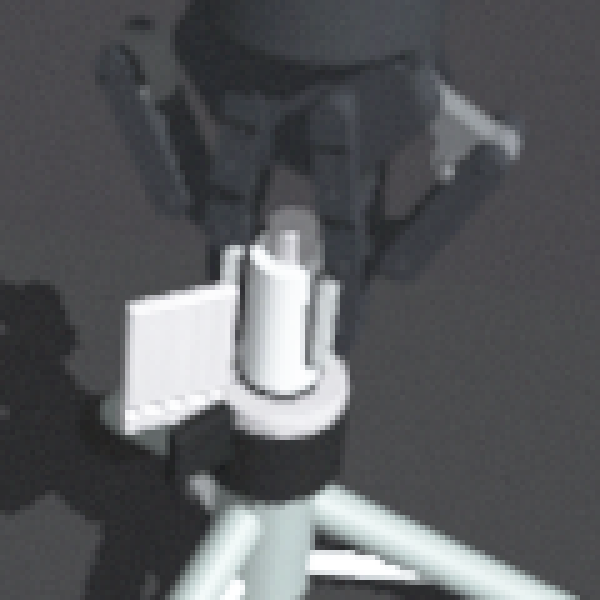

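View pics/ct9.png

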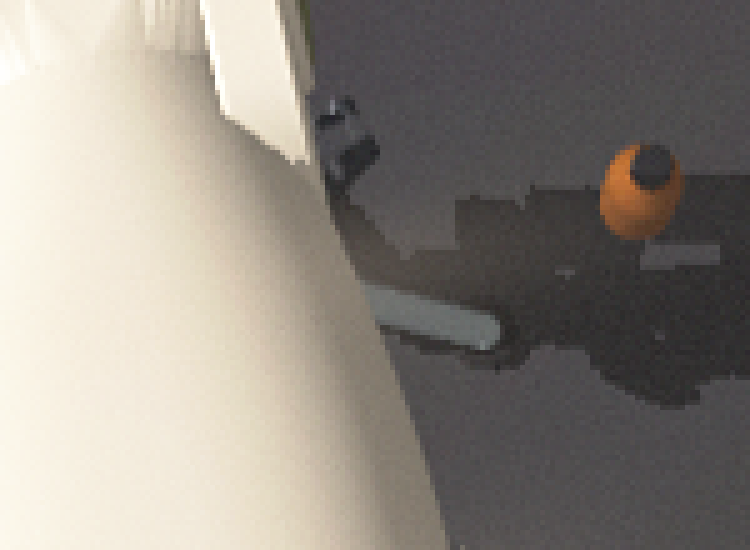

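The scene crop shows the paddle's outer top corner at (128,305), not yet at the lug, and the ring on the clamp top. Next I compute the paddle's angle.

```bash
cat > pad.py <<'E'
from h import *
import sys
b=np.load(f"scene{sys.argv[1]}.npz");x,y=map(float,sys.argv[2:4])
for z in(.152,):
    e=onz(b,330+(x-2)/5,180+(y-2)/5,z)-[.5295,.151,z];print(np.hypot(*e[:2]),np.degrees(np.arctan2(e[1],e[0])))
E
python3 pad.py 5 145 220; python3 pad.py 8 118 254;python3 pad.py 9 129 303
```

```text
0.05016938778317284 -70.06789957217264
0.053438869122592526 -47.333278227002836
0.05398049975294618 -20.055079483856698
```

>>> send_rows([
  {"tx": 0,"ty": 0,"tz": 0,"turn": -2},
  {"tx": 0,"ty": 0,"tz": 0,"turn": -4},
  {"tx": 0,"ty": 0,"tz": 0,"turn": -6},
  {"tx": 0,"ty": 0,"tz": 0,"turn": -6},
])

```text
time: 9.1
ee_pos: [0.5309, 0.1508, 0.1237]
eef_rot: [[-0.865, -0.501, 0.001], [-0.501, 0.865, -0.0], [-0.0, -0.001, -1.0]]
contact_force: [-2.3, 0.0, 6.8]
finger_gap: 0.0234
```

```bash
python3 mark.py 10 scene; python3 to.py .53 .151 .1236 50; python3 -c "
from rig import ctrl;print(ctrl.observe()['ft_torque'])"
```

```text
pos [0.5309 0.1508 0.1237] yaz 120.06 j [  7.5  18.5 -12.   59.4  -0.  -22.5] F [-1.1 -0.9  7.2] gap 0.023380801486997775 t 9.15
delta mm [0.6 0.6 0.1] turn 70.06 zaxis [ 6.e-04 -3.e-04 -1.e+00]
[ 0.09689538  0.23581111 -0.16521396]
```

View pics/cs10.png

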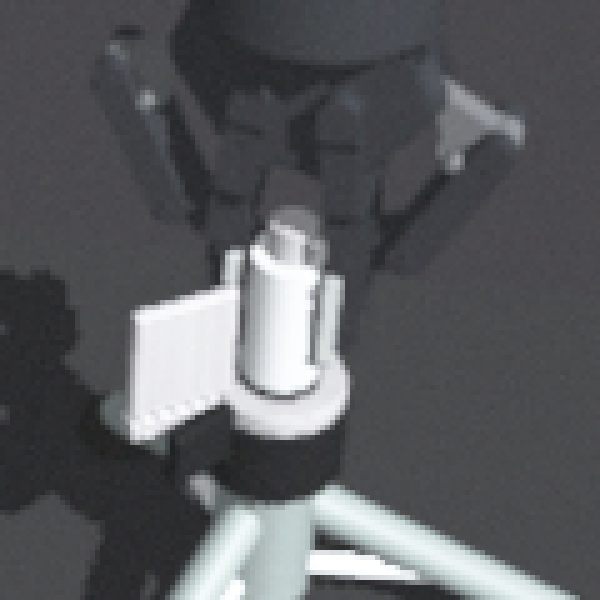

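```bash
python3 pad.py 10 135 313
```

```text
0.05442436837054493 -14.520440244249325
```

>>> send_rows([
  {"tx": 0,"ty": 0,"tz": 0,"turn": -1},
  {"tx": 0,"ty": 0,"tz": 0,"turn": -2},
  {"tx": 0,"ty": 0,"tz": 0,"turn": -2},
])

```text
time: 9.52
ee_pos: [0.5308, 0.1506, 0.1238]
eef_rot: [[-0.848, -0.53, 0.001], [-0.53, 0.848, -0.0], [-0.0, -0.001, -1.0]]
contact_force: [-1.3, -1.1, 7.1]
finger_gap: 0.0237
```

```bash
python3 to.py .53 .151 .1236 50; python3 -c "
from rig import ctrl;print(ctrl.observe()['ft_torque'])"
```

```text
pos [0.5308 0.1506 0.1238] yaz 122.03 j [  7.5  18.5 -12.   59.4  -0.  -24.5] F [-1.3 -1.1  7.1] gap 0.023698528081287126 t 9.525
delta mm [0.5 0.8 0.2] turn 72.03 zaxis [ 5.e-04 -5.e-04 -1.e+00]
[ 0.04743552  0.34813991 -0.33511404]
```

The vertical torque is climbing (−0.02, −0.17, −0.34 N·m), which suggests the stop. I turn 2° more to see whether the paddle stays put.

>>> send_rows([
  {"tx": 0,"ty": 0,"tz": 0,"turn": -1},
  {"tx": 0,"ty": 0,"tz": 0,"turn": -2},
  {"tx": 0,"ty": 0,"tz": 0,"turn": -2},
])

```text
time: 9.9
ee_pos: [0.5307, 0.1504, 0.1237]
eef_rot: [[-0.829, -0.559, 0.0], [-0.559, 0.829, -0.001], [0.0, -0.001, -1.0]]
contact_force: [-1.5, -1.7, 7.5]
finger_gap: 0.0236
```

```bash
python3 mark.py 11 scene wrist; python3 to.py .53 .151 .1236 50; python3 -c "
from rig import ctrl;print(ctrl.observe()['ft_torque'])
import numpy as np
for n in (7,9,10,11):
    im=np.load(f'scene{n}.npz')['im'].astype(int).sum(2); print(n,im[250:268,386],im[242,350:380])"
```

```text
pos [0.5307 0.1504 0.1237] yaz 123.98 j [  7.5  18.5 -12.   59.4  -0.  -26.5] F [-1.4 -0.3  7.3] gap 0.023483574633624604 t 10.0
delta mm [0.3 0.9 0.1] turn 73.98 zaxis [ 2.e-04 -8.e-04 -1.e+00]
[-0.03401705  0.41706772 -0.59476163]
7 [234 227 212 190 566 651 693 753 662 285 567 683 691 714 715 675 667 505] [226 223 223 227 231 269 357 393 388 391 387 380 386 390 394 397 392 385
 387 395 390 384 389 392 397 402 351 266 307 411]
9 [746 746 748 749 750 752 750 753 662 314 580 687 693 717 715 685 682 528] [227 227 230 227 248 418 685 746 751 746 733 727 716 706 709 716 720 720
 716 705 712 716 710 701 707 716 670 433 222 375]
10 [744 746 746 746 749 750 752 751 656 322 579 688 696 719 714 684 675 519] [223 234 234 232 220 231 397 568 685 728 740 746 750 749 746 748 744 735
 727 717 707 714 717 711 707 711 721 590 259 369]
11 [743 744 746 746 748 750 750 751 656 326 578 682 695 719 714 685 673 511] [225 222 228 220 225 224 372 541 647 708 734 743 749 749 749 746 746 738
 729 720 711 714 720 711 706 714 720 611 305 380]
```

View pics/cs11.png

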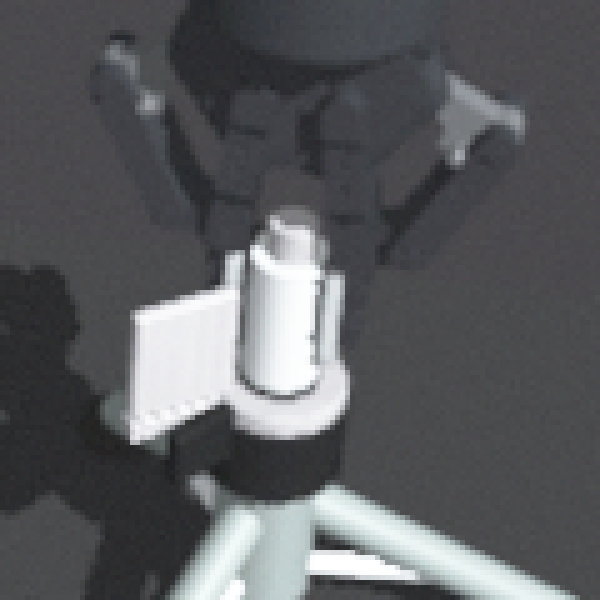

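View pics/wrist11.png

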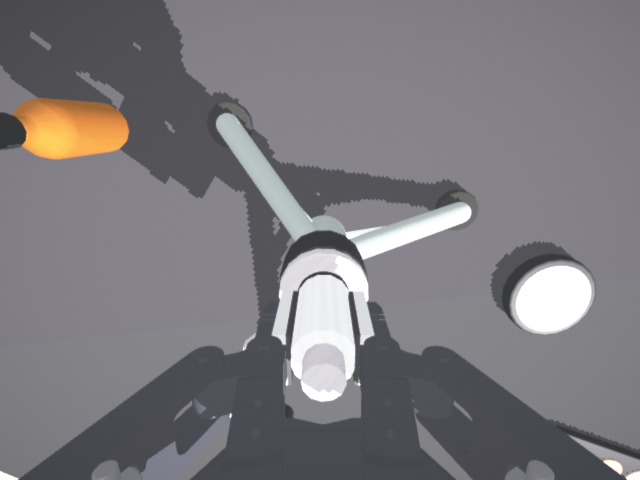

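The paddle did not move for the last 2° while the torque rose to 0.6 N·m, so the lever is at its stop. One last independent check is the stub's height from the wrist depth, which should be 0.172.

```bash
python3 - <<'E'
from h import *
w=np.load("wrist11.npz")
for n,w in(("closed",w),("start",np.load("wrist3.npz"))):
    for u,v in((323,382),(325,385)):
        d=w["d"][v,u];print(n,w["R"].T@(np.linalg.inv(w["K"])@[u,v,1]*d-w["t"]))
s=np.load("scene11.npz")
d=s["d"]
for v in(260,262,264):
    u=386;print("clamp ring top",s["R"].T@(np.linalg.inv(s["K"])@[u,v,1]*d[v,u]-s["t"]))
E
```

```text
closed [0.53069052 0.15050203 0.17115755]
closed [0.5308085  0.15139352 0.17188797]
start [0.52858181 0.15160307 0.21598611]
start [0.52956059 0.15164677 0.21654462]
clamp ring top [0.53932228 0.16342938 0.10986605]
clamp ring top [0.54195375 0.16614294 0.10885829]
clamp ring top [0.54560011 0.16973065 0.1090063 ]
```

>>> send_rows([
  {"tx": 0,"ty": 0,"tz": 0,"turn": 0},
  {"tx": 0,"ty": 0,"tz": 0,"turn": 0},
  {"tx": 0,"ty": 0,"tz": 0,"turn": 0},
])

```text
time: 10.38
ee_pos: [0.5308, 0.1504, 0.1237]
eef_rot: [[-0.829, -0.559, 0.0], [-0.559, 0.829, -0.001], [0.0, -0.001, -1.0]]
contact_force: [-1.1, -0.9, 7.9]
finger_gap: 0.0234
```

The leg top reads 0.1715 against the 0.172 expected at the mark, so I hand in.

```bash
python3 -c "
from rig import ctrl
print(ctrl.hand_in())"
```

```text
the job is handed in; nothing more can be done
None
```

I gripped the leg at 70 N, pushed it down 45 mm to its ring mark, held it there with the lever open, then turned the hand about 74° counter-clockwise so that a finger swung the lever to its stop. I handed the job in at about 10.4 s, still gripping the leg; the hand-in gives no verdict.

Last checks:
- **Leg height:** the leg top measured 171–172 mm, against 172 mm at the mark. The ring edge sat on the clamp top in the scene image, to within about 1 mm.
- **Grip:** the fingers were stopped on the leg at 23.5 mm opening, 2.5 mm under the tube's 26 mm, which I put down to pad give. The upward force of 7–8 N matches the spring's 8 N at the mark.
- **Lever:** the paddle swung about 56° and did not move over the last 2° of turning, while the torque rose to 0.6 N·m. I read this as the stop; the lever's joint angle itself could not be measured directly.
- **Make-up things:** the bottle and compact looked undisturbed in the last wrist picture. I did not re-measure any of the three, and the lipstick was last seen upright in an earlier picture.

Two grip calls were refused as invalid because the rows left out some values. They did not move the arm, and I resent them in full.

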